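Set the blue-topped reagent bottle gently on the balance

TASK

Weigh the thin glass dropper bottle with the blue top: pick it up with a light grip and stand it upright in the middle of the round steel pan of the balance, then let go of it. Be gentle: squeeze the bottle with less than 45 N at each finger, never load the weighing pan with more than 15 N, do not tip the bottle over, and leave the other two dropper bottles alone.

Things in the scene. Friction and masses are not known exactly. Their poses are not given: they have to be found in the camera images.
- blue_bottle: The bottle to weigh: thin glass dropper bottle with bright blue top and blue label, upright on the worktop. Round, 90 mm tall, 20 to 40 g: body 25 mm in diameter from the foot up to 52 mm, collar 18 mm in diameter from 52 to 66 mm, rubber top 13 mm in diameter above. Grip it by the body. Origin at the centre of its underside, z axis up along the bottle.
- black_bottle: Bystander: dropper bottle of the same shape and size with a black top and an amber-brown label. Origin at the centre of its underside, z up. Leave it alone.
- white_bottle: Bystander: dropper bottle of the same shape and size with a white top and a grey label. Origin at the centre of its underside, z up. Leave it alone.
- pan: Round flat steel pan of the fixed white balance, 120 mm in diameter. Origin: centre of its top face, 58 mm above the worktop; z up, x to the back of the balance. Housing: 42 mm high, 250 mm deep, 190 mm wide, its middle 45 mm in front of the pan's centre, panel in front. The pan is sprung: gives from about 0.5 N, sinks up to 6 mm, hard stop at about 6.5 N.
Things that resemble listed ones, but are neither listed nor needed, are in the scene too. What is shaped like the blue_bottle but red or yellow is not meant.

How it is judged:
By the outcome, as a careful person would: the job done as asked, in the order asked, and still so for the second after the job is handed in, with the robot touching nothing.
It also fails if it takes over 35 s, if anything falls off the work surface, if the arm or the gripper's body presses on something with over 40 N, if the wrist force passes 120 N, or if a joint passes its speed limit or range.

ROBOT

A 6-joint arm with a two-finger parallel gripper is mounted at the origin on a cart in front of the work surface, level with it; the furniture and walls round the work are solid. World frame = base frame: x ahead of the robot, y to its left, z up, the work surface at z = 0. Lengths are in m, angles in rad, forces in N, time in s.
With the tool pointing down it reaches from about 0.325 to 0.9 m from the base axis. Payload 6.1 kg.
Tool frame: the origin (TCP) lies midway between the tips of the shut fingers; the grasp point (between the pads) lies arm.hold_point_z behind it (arm.hold_point_z is the distance from the TCP to the grasp point, in m); z points along the fingers, x is the direction in which the jaws open and shut, and the axes are right-handed (so a half turn about z gives the same grasp; the last joint's range is limited). The gripper opens to 87 mm and grips with 3 to 60 N. Pads are 19 mm wide; open, the fingers measure 117 mm over their backs; the gripper's body (75 mm by 190 mm) begins 51 mm behind the grasp point.
Start: joints at [-1.421, 0.22, 1.526, -0, 1.395, -0.126], TCP at [0.17, -0.601, 0.223] pointing down, gripper open.
Joint ranges: [-2.98, 2.98], [-0.91, 2.08], [0.09, 2.57], [-1.24, 4.39], [0.2, 2.65], [-2.68, 2.68]. Speed limits (rad/s): [2.57, 2.57, 3.01, 3.14, 3.14, 3.14].

INTERFACE

Orientations are given as a unit quaternion [x, y, z, w].
In Python, from bench import arm, effector, solver, status, optics, job_done gives the robot as it stands. Calls block until the motion is done:
- arm.goto(position, orientation): joint-space move of the TCP to a pose.
- arm.servo_line(position, rate=0.15, ori=None): straight line of the TCP; ori=None keeps the orientation; rate is the mean speed in m/s.
- arm.set_joints(angles): joint-space move.
- effector.grip(opening, squeeze=None): opening from 0.0 (shut) to 1.0 (fully open); squeeze is the grip in N (None keeps the last); returns when the fingers have stopped.
- arm.hold(seconds).
- solver.inverse_kinematics(position, orientation): joint angles nearest the present ones, or None.
- status.get_state(): the state.
- optics.capture(name): name is "scene" or "top"; returns (picture, depth): 420x560x3 uint8, red, green, blue; 420x560 float32, m along the optical axis (not along the pixel's ray), 0 where there is no reading.
- optics.calibration(name): a dict with "fovy" (degrees; the focal length in pixels is half the picture's height over the tangent of half this angle, whatever the lens; pixels are square), "cx", "cy" (the principal point, pixels), "view" (4x4, takes a point from world to camera coordinates). Camera axes: x right, y down, z forward; pixel columns grow to the right and rows downward; lengths in m; the calibration is good to about 2 mm. A picture is of the moment at which its call begins. calibration takes no time and is no camera call.
A pose or a line that the arm cannot do raises arm.Unreachable and nothing moves.
- job_done(): hands the job in, once; it reports no verdict.
The state is a dict: "time": time; "q": joint angles; "joint_vel": joint speeds; "joint_efforts": joint torques, N m; "ee_pos": TCP position; "ee_rot": TCP orientation; "ft_force": force on the tool from outside, world axes, zero at the start; "ft_torque": the same for the moment, N m; "gripper_width": opening from 0.0 (shut) to 1.0 (fully open).
Only numpy, scipy, OpenCV 4.12 (cv2) and the standard library are available. Lean on these libraries where they do the work, as an engineer would, in place of code of your own. Each camera call takes 0.05 s, during which the arm holds its last target.

## Working session

There is one attempt and no reset: what is moved stays moved. The work goes in short steps, each a Python script; the robot and the scene stay as the last script left them, time stands still between calls to the robot, and variables do not carry over. Pictures are saved under pics/ and viewed, and the job is handed in when it is done.

```bash
ls; mkdir -p pics; python3 - <<'E'
from bench import arm, optics, status
import cv2, numpy as np
for n in ("scene","top"):
    p,d=optics.capture(n); np.savez(f"pics/{n}0.npz",p=p,d=d)
    cv2.imwrite(f"pics/{n}0.png",cv2.cvtColor(p,cv2.COLOR_RGB2BGR))
    c=optics.calibration(n); print(n,c['fovy'],c['cx'],c['cy'],np.round(c['view'],4).tolist(), (d==0).mean(), d.max(), {k:v for k,v in c.items() if k not in('fovy','cx','cy','view')})
s=status.get_state(); print(s, arm.hold_point_z)
E
```

```text
pics
scene 48.280276780500444 280.4969740834696 206.7189246504477 [[-0.8657, -0.5003, -0.0179, 0.4058], [-0.2508, 0.4643, -0.8494, 0.1947], [0.4333, -0.7308, -0.5274, 0.7917], [0.0, 0.0, 0.0, 1.0]] 0.0041964285714285714 3.1751804 {}
top 53.52169336883512 273.35593375965084 206.3793652511294 [[-0.0241, -0.9997, -0.0013, -0.0086], [-0.9843, 0.024, -0.1746, 0.4716], [0.1746, -0.0029, -0.9846, 0.9847], [0.0, 0.0, 0.0, 1.0]] 0.003822278911564626 1.9982297 {}
{'time': 0.1, 'q': array([-1.42109517e+00,  2.21150330e-01,  1.52751760e+00,  1.19653991e-05,
        1.39471055e+00, -1.26098762e-01]), 'joint_vel': array([ 7.35921645e-04, -1.32304311e-03, -3.47757516e-03,  9.81276033e-05,
        1.31283108e-03,  1.83846199e-03]), 'joint_efforts': array([ 1.29576976e-03, -4.95945024e+01, -3.88518763e+01,  7.01755704e-02,
        5.15157916e-02, -4.46865022e-05]), 'ee_pos': array([ 0.1701129, -0.6008092,  0.2215337]), 'ee_rot': array([ 7.97594406e-01, -6.03193473e-01, -6.34674968e-04, -6.28101241e-04]), 'ft_force': array([-1.14455243e+00, -6.22063811e-01, -4.38290885e-04]), 'ft_torque': array([0.07895215, 0.01803372, 0.0142855 ]), 'gripper_width': 1.0003731651607186} 0.0187
```

View pics/scene0.png

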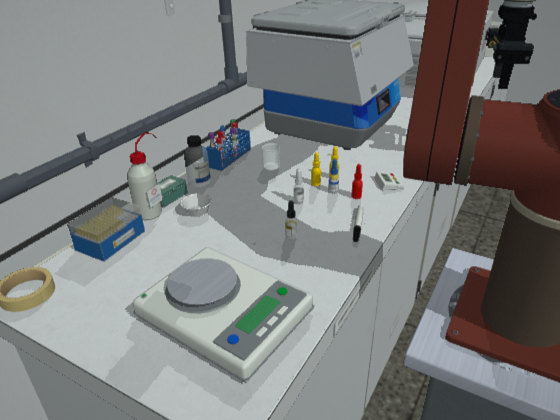

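View pics/top0.png

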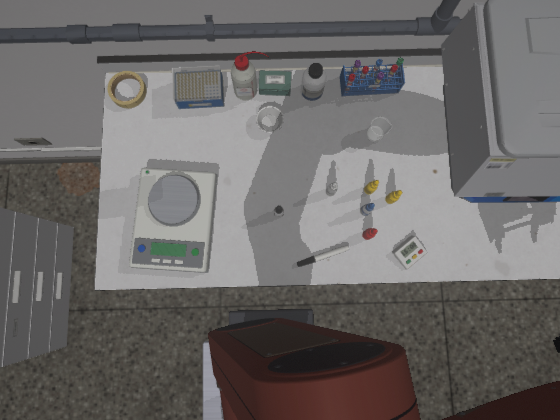

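In the top view the look-alikes are: blue (368,209), yellow (372,186) and (395,196), red (370,233), white (333,187), black (279,211). The pan is at about (173,199). I'll check the choice in close crops.

```bash
cat > h.py <<'E'
import numpy as np, cv2
from bench import optics
def K(n):
    c=optics.calibration(n); f=210/np.tan(np.radians(c['fovy'])/2); return f,c['cx'],c['cy'],np.array(c['view'])
def ray(n,u,v,z):
    f,cx,cy,V=K(n); R=V[:3,:3];t=V[:3,3]; o=-R.T@t; d=R.T@np.array([(u-cx)/f,(v-cy)/f,1]); return o+d*(z-o[2])/d[2]
def pts(n,d):
    f,cx,cy,V=K(n); v,u=np.mgrid[:420,:560]; P=np.stack([(u-cx)/f*d,(v-cy)/f*d,d],-1); return (P-V[:3,3])@V[:3,:3]
def proj(n,P):
    f,cx,cy,V=K(n); c=V[:3,:3]@np.array(P)+V[:3,3]; return c[0]/c[2]*f+cx,c[1]/c[2]*f+cy
E
python3 - <<'E'
from h import *
A=[]
for n,(x0,y0) in (("top",(320,165)),("scene",(280,140))):
    z=np.load(f"pics/{n}0.npz"); p=z['p']
    A.append(cv2.resize(cv2.cvtColor(p[y0:y0+100,x0:x0+100],cv2.COLOR_RGB2BGR),(400,400),interpolation=cv2.INTER_NEAREST))
    P=pts(n,z['d']); 
    hsv=cv2.cvtColor(p,cv2.COLOR_RGB2HSV)
    H,S,V=[hsv[...,i].astype(int) for i in range(3)]
    masks={'blue':(H>100)&(H<130)&(S>90),'yel':(H>18)&(H<35)&(S>130),'red':((H<6)|(H>174))&(S>150)&(V>80)}
    for k,m in masks.items():
        m=m&(P[...,2]>.015)&(P[...,2]<.11)&(P[...,0]>.3)&(P[...,0]<.8)&(abs(P[...,1])<.6)
        N,L,st,ce=cv2.connectedComponentsWithStats(m.astype(np.uint8),connectivity=8)
        for i in range(1,N):
            if st[i,4]>12:
                Q=P[L==i]; print(n,k,st[i],ce[i].round(1),Q.mean(0).round(3),Q.min(0).round(3),Q.max(0).round(3))
cv2.imwrite("pics/crop.png",np.hstack(A))
z=np.load("pics/top0.npz");P=pts("top",z['d'])
for (u,v) in((368,209),(372,186),(395,196),(370,233),(333,187),(279,211),(173,199),(173,250),(240,200)): print(u,v,P[v,u].round(3))
m=(abs(P[...,2]-.058)<.006)
m[:, 260:]=0; m=m.astype(np.uint8); m=cv2.morphologyEx(m,cv2.MORPH_OPEN,np.ones((3,3)))
N,L,st,ce=cv2.connectedComponentsWithStats(m)
for i in range(1,N):
    if st[i,4]>300: 
        print(st[i],ce[i]); cn=cv2.findContours((L==i).astype(np.uint8),0,1)[0][0]; e=cv2.fitEllipse(cn); print(e, ray("top",*e[0],.058), np.median(P[L==i][:,2]))
        Q=P[L==i]; print(Q.min(0),Q.max(0))
E
```

```text
top blue [383  77  11   3  15] [388.5  77.8] [ 0.799 -0.325  0.053] [ 0.796 -0.336  0.049] [ 0.8   -0.311  0.057]
top blue [342  78   6   9  24] [344.6  82. ] [ 0.79  -0.211  0.053] [ 0.777 -0.218  0.023] [ 0.797 -0.208  0.064]
top blue [348  78  28  14 133] [361.4  84. ] [ 0.788 -0.256  0.042] [ 0.776 -0.29   0.02 ] [ 0.8   -0.22   0.056]
top blue [366  78  36  13 133] [387.6  85.6] [ 0.784 -0.325  0.038] [ 0.777 -0.36   0.023] [ 0.8   -0.271  0.057]
top blue [177 100  46   7 140] [199.3 102.4] [0.753 0.166 0.032] [0.749 0.108 0.015] [0.756 0.224 0.046]
top blue [464 197  54   5 158] [486.4 199.5] [ 0.465 -0.517  0.098] [ 0.459 -0.586  0.083] [ 0.474 -0.469  0.11 ]
top blue [370 204   4   5  16] [371.3 205.8] [ 0.459 -0.251  0.085] [ 0.456 -0.255  0.074] [ 0.464 -0.247  0.091]
top blue [138 245   7   7  43] [141. 248.] [0.376 0.301 0.047] [0.369 0.293 0.042] [0.384 0.309 0.051]
top yel [367 180  12  13  81] [372.6 186. ] [ 0.513 -0.263  0.06 ] [ 0.505 -0.273  0.026] [ 0.522 -0.255  0.091]
top yel [387 190  15  13  91] [394.1 196.6] [ 0.486 -0.315  0.055] [ 0.478 -0.324  0.015] [ 0.4
[... 1237 characters left out ...]
5  0.08 ] [ 0.791 -0.214  0.094]
scene red [352 164  10  31 198] [357.4 181.4] [ 0.399 -0.248  0.047] [ 0.389 -0.257  0.016] [ 0.409 -0.238  0.092]
368 209 [ 0.455 -0.247  0.064]
372 186 [ 0.511 -0.26   0.066]
395 196 [ 0.486 -0.315  0.064]
370 233 [ 0.398 -0.249  0.061]
333 187 [ 0.509 -0.164  0.077]
279 211 [ 0.455 -0.033  0.07 ]
173 199 [0.493 0.224 0.057]
173 250 [0.37  0.224 0.047]
240 200 [ 0.498  0.066 -0.005]
[ 149  175   49   48 1821] [172.57056562 199.03404723]
((172.6314239501953, 199.0890350341797), (46.338783264160156, 48.28617477416992), 57.83897018432617) [0.49232313 0.22452273 0.058     ] 0.0571517633141746
[0.43562442 0.16535501 0.05207034] [0.55301245 0.28306411 0.06213922]
```

View pics/crop.png

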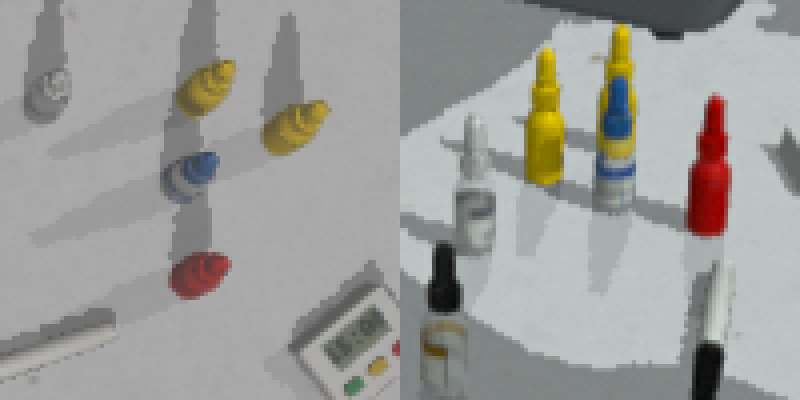

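The crop confirms it. Only (368,209) in the top view, (334,180) in the scene view, has a blue top and blue label, with all-yellow and all-red bottles around it. Next I'll refine the positions by two-view triangulation and plan.

```bash
cat >> h.py <<'E'
from scipy.spatial.transform import Rotation as R_
def down(psi):
    c,s=np.cos(psi),np.sin(psi); return R_.from_matrix(np.array([[c,s,0],[s,-c,0],[0,0,-1.]])).as_quat()
E
python3 - <<'E'
from h import *
from bench import solver, status
from scipy.optimize import least_squares
# depth clusters of each bottle in both views; circle-ish fits per height band
D={n:pts(n,np.load(f"pics/{n}0.npz")['d']) for n in("top","scene")}
Im={n:np.load(f"pics/{n}0.npz")['p'] for n in("top","scene")}
guess={'blue':(.457,-.249),'yel1':(.513,-.262),'yel2':(.486,-.315),'red':(.398,-.248),'white':(.509,-.164),'black':(.455,-.033)}
for k,g in guess.items():
    Q=np.vstack([P[(np.hypot(P[...,0]-g[0],P[...,1]-g[1])<.028)&(P[...,2]>.01)&(P[...,2]<.096)] for P in D.values()])
    rad=lambda z: np.where(z<.05,.0125,np.where(z<.066,.009,.0065))
    r=least_squares(lambda c: np.hypot(Q[:,0]-c[0],Q[:,1]-c[1])-rad(Q[:,2]),g,loss='soft_l1',f_scale=.002)
    print(k,r.x.round(4),len(Q),np.median(abs(r.fun)).round(4))
# silhouettes, scene: columns of blue cap & body -> vertical-plane line
for n in D:
    h=cv2.cvtColor(Im[n],cv2.COLOR_RGB2HSV).astype(int); P=D[n]
    m=(h[...,0]>100)&(h[...,0]<130)&(h[...,1]>70)&(np.hypot(P[...,0]-.457,P[...,1]+.249)<.03)&(P[...,2]>.067)
    v,u=np.nonzero(m); print(n,len(u),u.mean(),v.mean(), proj(n,(.458,-.2495,.078)), 'ray@.078',ray(n,u.mean(),v.mean(),.078).round(4))
P=D['top']; m=(P[...,0]>.3)&(P[...,1]<-.3)&(P[...,2]>.1); Q=P[m]; print('centrifuge',Q.min(0),Q.max(0)); 
E
```

```text
blue [ 0.4631 -0.2533] 371 0.0012
yel1 [ 0.5187 -0.2677] 368 0.0013
yel2 [ 0.4919 -0.3206] 259 0.001
red [ 0.402  -0.2559] 379 0.0011
white [ 0.5157 -0.1681] 378 0.0011
black [ 0.4624 -0.0332] 417 0.0011
top 24 370.75 206.08333333333334 (np.float64(370.1061339335231), np.float64(206.88494374523137)) ray@.078 [ 0.4599 -0.2512  0.078 ]
scene 41 334.2682926829268 163.9268292682927 (np.float64(335.47741521928924), np.float64(164.35941273359026)) ray@.078 [ 0.4615 -0.2503  0.078 ]
centrifuge [ 0.45521887 -0.68381082  0.1001627 ] [ 0.88288887 -0.30001312  0.36853094]
```

```bash
python3 - <<'E'
from h import *
from bench import arm,effector,status,solver,optics
b=np.array([.462,-.252]); psi=np.radians(-115); o=down(psi)
P=pts("top",np.load("pics/top0.npz")['d']);m=(P[...,0]>.3)&(P[...,0]<.7)&(P[...,1]<-.33)&(P[...,2]>.11);print('centrif ymax',P[m][:,1].max())
print(solver.inverse_kinematics([*b,.03],o), solver.inverse_kinematics([*b,.16],o))
arm.goto([.12,-.42,.25],down(np.radians(-90)))
print(status.get_state()['time'])
arm.goto([*(b*.85),.25],o)
print(status.get_state()['time'])
effector.grip(0.75,squeeze=10)
arm.goto([*b,.17],o)
arm.hold(.2)
s=status.get_state();print(s['time'],s['ee_pos'],s['ee_rot'],o,s['gripper_width'],s['ft_force'])
for n in ("scene","top"):
    p,d=optics.capture(n); cv2.imwrite(f"pics/{n}1.png",cv2.cvtColor(p,cv2.COLOR_RGB2BGR))
p=cv2.imread("pics/scene1.png")[100:240,230:420]; q=cv2.imread("pics/top1.png")[130:270,300:490]
cv2.imwrite("pics/c1.png",np.hstack([cv2.resize(p,None,fx=2,fy=2),cv2.resize(q,None,fx=2,fy=2)]))
E
```

```text
centrif ymax -0.40507750163677503
[-6.49263920e-01  2.15867364e-01  1.92680886e+00 -4.44089210e-16
  9.98916425e-01  1.35786472e+00] [-6.49263920e-01  3.87249197e-02  1.84750990e+00 -4.44089210e-16
  1.25535784e+00  1.35786472e+00]
0.8833
2.175
3.6 [ 0.46230004 -0.25231533  0.17211764] [-5.37313833e-01  8.43380913e-01 -1.48986430e-03  5.10908220e-04] [-0.53729961  0.84339145  0.          0.        ] 0.7487394895875814 [-0.8070492  -0.38328008  0.7882138 ]
```

View pics/c1.png

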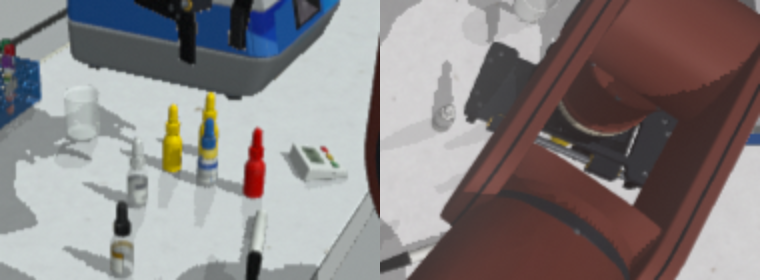

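The open gripper is above the blue bottle at (207,155) in the left crop, with nothing disturbed. The wide body runs towards the white bottle, so I keep its underside above the 90 mm tops with a high grasp.

```bash
python3 - <<'E'
from h import *
from bench import arm,effector,status,solver,optics
b=np.array([.462,-.252]); o=down(np.radians(-115))
arm.servo_line([*b,.07],rate=.12)
s=status.get_state();print(s['time'],s['ee_pos'],s['ft_force'])
arm.servo_line([*b,.027],rate=.05)
s=status.get_state();print(s['time'],s['ee_pos'],s['ft_force'])
for n in ("scene",):
    p,d=optics.capture(n); cv2.imwrite(f"pics/{n}2.png",cv2.cvtColor(p,cv2.COLOR_RGB2BGR))
p=cv2.imread("pics/scene2.png")[100:240,230:420]
cv2.imwrite("pics/c2.png",cv2.resize(p,None,fx=4,fy=4))
E
```

```text
4.6833 [ 0.46259694 -0.25242968  0.07079669] [ 0.10214684 -0.4076286   0.09169876]
5.6917 [ 0.46227618 -0.25221459  0.02730815] [0.14166933 0.6019108  0.78907049]
```

View pics/c2.png

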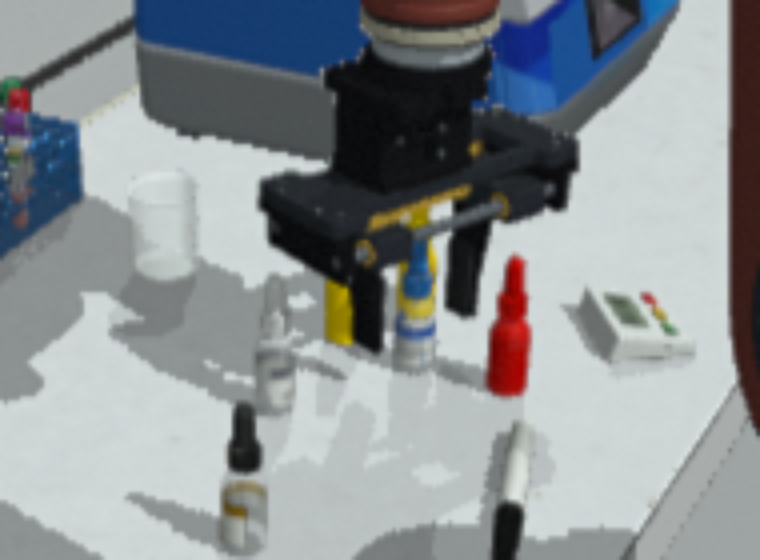

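The jaws straddle the blue bottle at (415,330), clear of the yellow, red and white ones. Now I'll close and lift.

```bash
python3 - <<'E'
from h import *
from bench import arm,effector,status,solver,optics
b=np.array([.462,-.252])
effector.grip(0.0,squeeze=10)
s=status.get_state();print(s['time'],s['ee_pos'],s['ft_force'],s['gripper_width']*87)
arm.servo_line([*b,.20],rate=.12)
s=status.get_state();print(s['time'],s['ee_pos'],s['ft_force'],s['gripper_width']*87)
p,d=optics.capture("scene"); np.savez("pics/scene3.npz",p=p,d=d); p=cv2.cvtColor(p,cv2.COLOR_RGB2BGR)
cv2.imwrite("pics/c3.png",cv2.resize(p[20:220,230:430],None,fx=3,fy=3))
E
```

```text
6.5 [ 0.4619871  -0.2519852   0.02696666] [0.27456621 0.61145239 0.4714789 ] 24.397521492264143
8.0917 [ 0.46154168 -0.25165312  0.19901493] [ 1.01590793  0.56537405 -1.28190787] 24.67370387440354
```

View pics/c3.png

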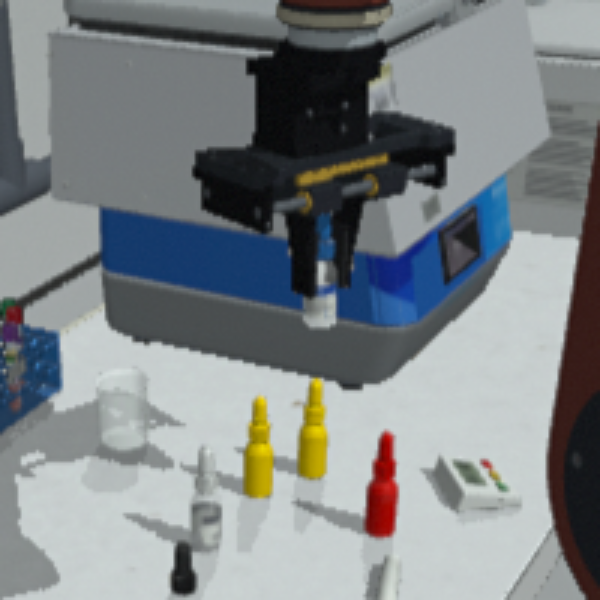

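The bottle is held upright at (320,270) and the others still stand. Next I'll carry it over to the pan.

```bash
python3 - <<'E'
from h import *
from bench import arm,effector,status,solver,optics
c=np.array([.4925,.2245]); o=down(np.radians(-60))
q=solver.inverse_kinematics([*c,.20],o); print(q)
# go there in three legs to stay gentle
arm.goto([.53,0,.21],down(np.radians(-87)))
arm.goto([*c,.20],o)
arm.servo_line([*c,.105],rate=.1)
arm.hold(.3)
s=status.get_state();print(s['time'],s['ee_pos'],s['ft_force'],s['gripper_width']*87)
p,d=optics.capture("scene"); np.savez("pics/scene4.npz",p=p,d=d); p=cv2.cvtColor(p,cv2.COLOR_RGB2BGR)
cv2.imwrite("pics/c4.png",cv2.resize(p[150:350,100:330],None,fx=3,fy=3))
E
```

```text
[ 2.81964347e-01  3.76791775e-02  1.77053532e+00 -4.44089210e-16
  1.33337816e+00  1.32916190e+00]
11.4667 [0.49277917 0.22459273 0.10547437] [-0.4744223  -0.10259148 -0.00895079] 24.705955394288797
```

View pics/c4.png

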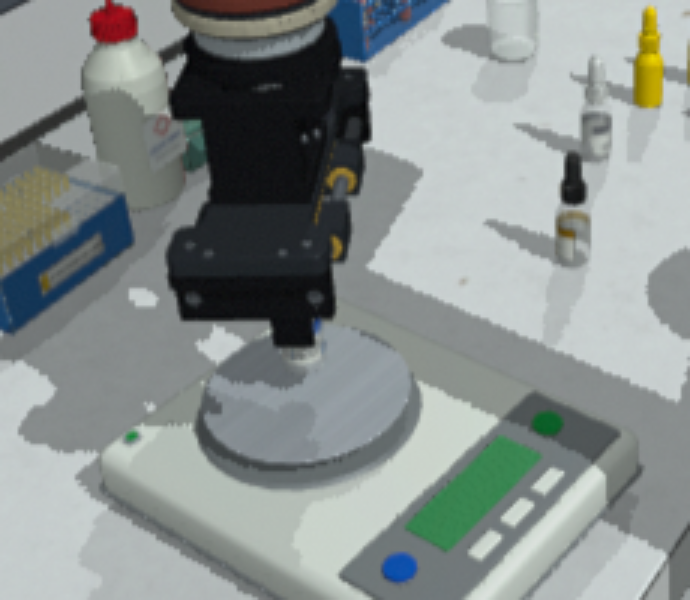

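The bottle hangs above the pan, its foot at about (201,270) in the full picture. Now I'll lower it gently, with force checks.

```bash
python3 - <<'E'
from h import *
from bench import arm,effector,status,solver,optics
print(proj("scene",(.4925,.2245,.078)))
c=np.array([.4925,.2245])
for z in (.090,.087,.0855,.0845):
    arm.servo_line([*c,z],rate=.03); arm.hold(.25)
    f=[]
    for _ in range(5): f.append(status.get_state()['ft_force']); arm.hold(.03)
    s=status.get_state();f=np.mean(f,0);print(z,s['time'],s['ee_pos'],f,s['gripper_width']*87)
    if f[2]>1.5: break
p,d=optics.capture("scene"); np.savez("pics/scene5.npz",p=p,d=d); p=cv2.cvtColor(p,cv2.COLOR_RGB2BGR)
cv2.imwrite("pics/c5.png",cv2.resize(p[200:320,140:280],None,fx=5,fy=5))
E
```

```text
(np.float64(201.83729910893547), np.float64(270.67694137032396))
0.09 12.5833 [0.49256934 0.22451648 0.0901183 ] [-0.17608281 -0.45364874 -0.56990298] 24.74564609999993
0.087 13.25 [0.492522   0.22452472 0.08703042] [ 0.25372932 -0.12673928 -0.17619536] 24.648077140431504
0.0855 13.9167 [0.49254421 0.22449095 0.08553571] [ 0.15976675 -0.01758134 -0.12407801] 24.611139441556574
0.0845 14.5833 [0.49258404 0.22451692 0.08456802] [ 0.48071079 -0.06815554  0.53271844] 24.60179206234335
```

View pics/c5.png

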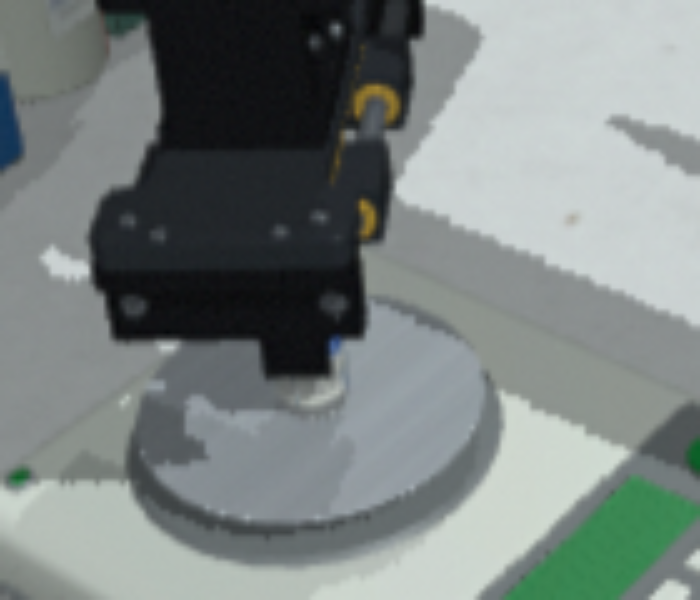

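The force starts to rise at 0.0845, which is first contact at the expected height. I'll lower 0.7 mm more to be sure, then let go.

```bash
python3 - <<'E'
from h import *
from bench import arm,effector,status,solver,optics
c=np.array([.4925,.2245])
arm.servo_line([*c,.0838],rate=.03); arm.hold(.25)
f=[]
for _ in range(5): f.append(status.get_state()['ft_force']); arm.hold(.03)
print(np.mean(f,0))
effector.grip(0.6); arm.hold(.2)
s=status.get_state();print(s['time'],s['ft_force'],s['gripper_width']*87)
arm.servo_line([*c,.23],rate=.1)
arm.goto([.43,-.0,.27],down(np.radians(-87)))
arm.hold(.3)
for n in ("scene","top"):
    p,d=optics.capture(n); np.savez(f"pics/{n}6.npz",p=p,d=d)
    cv2.imwrite(f"pics/{n}6.png",cv2.cvtColor(p,cv2.COLOR_RGB2BGR))
    P=pts(n,d); m=(np.hypot(P[...,0]-.4925,P[...,1]-.2245)<.05)&(P[...,2]>.066)&(P[...,2]<.16); Q=P[m]
    print(n,len(Q),Q.mean(0).round(4) if len(Q) else None,Q[:,2].max() if len(Q) else None)
    for lo,hi in((.068,.09),(.09,.108),(.126,.16)):
        B=Q[(Q[:,2]>lo)&(Q[:,2]<hi)]
        print(lo,len(B),B.mean(0).round(4) if len(B) else None)
s=status.get_state();print(s['time'])
a=cv2.imread("pics/scene6.png")[140:340,100:380]; b=cv2.imread("pics/top6.png")[100:300,120:400]
cv2.imwrite("pics/c6.png",np.vstack([cv2.resize(a,None,fx=1.5,fy=1.5),cv2.resize(b,None,fx=1.5,fy=1.5)]))
E
```

```text
[ 0.55475239 -0.08687259  1.49990239]
16.275 [-0.27702305 -0.16173185  0.40284255] 52.257245882870514
scene 523 [0.4888 0.23   0.1036] 0.14953701057857793
0.068 154 [0.4873 0.2315 0.079 ]
0.09 155 [0.4883 0.2306 0.0997]
0.126 96 [0.4911 0.2275 0.1385]
top 151 [0.4888 0.2203 0.1092] 0.14753289722275967
0.068 29 [0.486  0.2173 0.0801]
0.09 50 [0.4885 0.2195 0.1003]
0.126 36 [0.491  0.2232 0.1406]
19.225
```

View pics/c6.png

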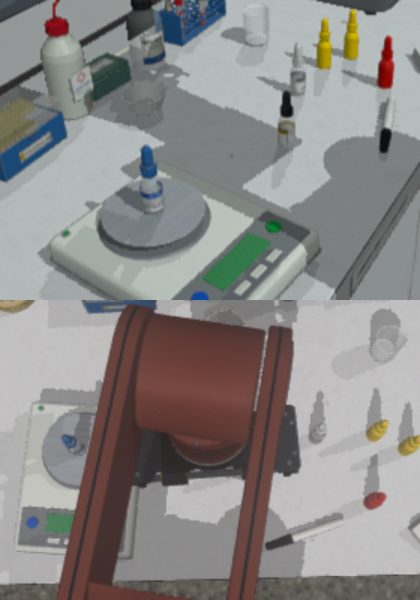

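The blue bottle stands upright in mid-pan at (151,180) in the upper crop. The black, white, red and yellow bottles are unmoved and the gripper is clear.

```bash
python3 -c "
from bench import job_done,status
print(status.get_state()['ft_force']); job_done()"
```

```text
[0.375744   0.99122243 0.24291756]
the job is handed in; nothing more can be done
```

The blue-topped bottle is standing upright in the middle of the balance pan, released, and the job is handed in at about 19 s of the 35 s allowed. I gripped it by the body with a commanded 10 N, and the wrist force read about 1.5 N, over a noise of up to about 1 N, when I pressed it onto the pan.

The last pictures show its tip at about 148–149 mm, which matches 58 + 90 mm. It is centred to within about 2–3 mm by the cap readings from both cameras. In those pictures the black and white bottles still stand where they were, and the gripper is touching nothing.

The surface-depth readings lower on the bottle differ by up to about 14 mm between the two cameras. I put this down to each camera seeing only its near side. No check failed.

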